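# Load an oblong brass blank into the engraver's sloping nest and shut the guard

## Task

Slide the engraver's clear guard open and load the oblong brass blank into the matching nest on the sloping bed: tuck its lower edge under the steel lip, then let it down so that it lies flat on the nest floor, flush with the nest plates. Then slide the guard fully shut again; leave the round and the square blanks where they lie.

Things in the scene. Friction and masses are not known exactly. Their poses are not given: they have to be found in the camera images.
- blank: The oblong brass blank, a flat plate 100 x 60 x 10 mm, loose, starting flat on the table. Origin at the centre of its underside, x along its 100 mm length, y along its 60 mm width, z up through its thickness. Weighs about 0.45 kg.
- blank_center (a point): The middle of the oblong blank (5 mm above the origin of blank), same axes as blank.
- disc: Another brass blank, a disc of 68 mm diameter, 10 mm thick, flat on the table, to be left alone. Origin at the centre of its underside.
- square: Another brass blank, 70 x 70 x 10 mm, flat on the table, to be left alone. Origin at the centre of its underside.
- bed: The engraver's fixed bed, sloping 25 degrees, low edge towards the robot; x up the slope, y level to the left, z square out of the bed. The steel nest on it is a cavity 102 mm (x) by 63 mm (y), 10 mm deep, between four corner plates and two end walls. Origin on the cavity floor, at the middle of the nest's range of setting. Guard rails along y at x = +-106 mm rise to z = 38 mm.
- nest_center (a point): 5 mm (z) above the origin of bed, same axes. The nest is clamped in slots and stands up to 5 mm higher or lower along the bed's x than here, differently each time; this point does not show that: look, or feel for the lower wall. Across (y) and in depth the middle of the seated blank belongs here.
- nest_lip (a point): Middle of the lip's free edge with the nest at its middle setting: x = -45, z = 14 mm from bed, same axes. The lip is a steel strip 4 mm thick (z = 14 to 18) along the whole lower end, overhanging the cavity by 6 mm; the lower wall stands under it (x = -51). A blank cannot go straight in: its lower edge must go under the lip first. The upper wall (x = +51) is 10 mm high.
- nest_gap (a point): Middle of the left finger gap (nest at its middle setting), 50 mm along +y from bed, same axes; the right one mirrors it. Between the corner plates, from x = -31 to +31 mm, the long sides have no wall: the gaps run out sideways past y = +-71 mm, their ground 6 mm below the nest floor: room for fingers at the blank's sides.
- guard (a joint): The guard, a clear panel 130 mm wide (y) and 208 mm long (x), sliding along the bed's -y direction, its underside 37 mm and its top 46 mm above the nest floor. 0 m: shut, centred over the nest; 0.150 m: fully open. It stays where it is left.
- guard_handle (a point): Top middle of the guard's black handle, an upright fin standing square on the panel: 12 mm thick (along the bed's y), 60 mm long (along x), rising 40 mm from the panel's top face. It moves with the guard; axes as bed.

How it is judged (in metres and radians):
On the way, in this order (a step that is already met when the one before it is completed fails the run):
1. the guard is slid open, by at least 80 mm (value of joint guard above 0.08 m), for 0.2 s.
2. with the guard open, the oblong blank lies in the nest under the lip, flat on its floor (value of joint guard above 0.06 m and x of blank_center in the frame of nest_center between -0.008 and 0.008 m and y of blank_center in the frame of nest_center between -0.004 and 0.004 m and z of blank_center in the frame of nest_center between -0.0025 and 0.0025 m and angle between the z axis of blank_center and the z axis of nest_center, either way round below 0.04 rad and angle between the x axis of blank_center and the x axis of nest_center, either way round below 0.09 rad), for 0.2 s.
At the end, for the whole second after the job is handed in: The oblong blank lies still and released in the nest, under the lip: its middle within 4 mm of nest_center across (y), 8 mm along x (the nest's setting varies) and 2.5 mm in depth, flat to 0.04 rad, lengthwise to 0.09 rad, either end up; the guard is shut to within 8 mm (x of blank_center in the frame of nest_center between -0.008 and 0.008 m and y of blank_center in the frame of nest_center between -0.004 and 0.004 m and z of blank_center in the frame of nest_center between -0.0025 and 0.0025 m and angle between the z axis of blank_center and the z axis of nest_center, either way round below 0.04 rad and angle between the x axis of blank_center and the x axis of nest_center, either way round below 0.09 rad and linear speed of blank below 0.01 m/s and angular speed of blank below 0.1 rad/s and value of joint guard below 0.008 m and contact force between blank and the fingers below 0.1 N); the robot touches nothing.
It fails at once if the round or the square blank is moved by more than 25 mm (distance of any of disc, square from where it was at the start of the episode above 0.025 m).
It also fails if it takes over 72 s, if anything falls off the work surface, if the arm or the gripper's body presses on something with over 40 N, if the wrist force passes 120 N, or if a joint passes its speed limit or range.

## Robot

A 6-joint arm with a two-finger parallel gripper is mounted at the origin on the work surface. World frame = base frame: x ahead of the robot, y to its left, z up, the work surface at z = 0. Lengths are in mm, angles in rad, forces in N, time in s.
With the tool pointing down it reaches from about 300 to 775 mm from the base axis. Payload 14.6 kg.
Tool frame: the origin (TCP) lies on the centre line of the jaws, within the pads' length; the fingertips stand 8 mm ahead of it and the grasp point (between the pads) lies 11 mm behind it; z points along the fingers, y is the direction in which the jaws open and shut (so a half turn about z gives the same grasp; the last joint's range is limited). The gripper opens to 94 mm and grips with 3 to 60 N. Pads are 16 mm wide; open, the fingers measure 119 mm over their backs; the gripper's body (75 mm by 177 mm) begins 78 mm behind the grasp point.
Start: joints at [-1.374, 0.3, 1.521, -0, 1.321, -0.067], TCP at [143.406, -530.965, 213.446] pointing down, gripper open.
Joint ranges: [-3.03, 3.03], [-0.79, 2.21], [0.23, 2.52], [-1.04, 4.18], [0, 3.07], [-2.55, 2.55]. Speed limits (rad/s): [2.22, 2.22, 2.57, 3.14, 3.14, 3.14].

## Interface

Orientations are given as [roll, pitch, yaw] about the fixed x, y, z axes, in that order (R = Rz(yaw) Ry(pitch) Rx(roll)).
In Python, from cell import read_state, cams, manip gives the robot as it stands.
- The arm moves only by the shell command python3 -m handwheel 'ROWS' [OPENING] [FORCE]. ROWS is JSON, a list of rows, each a list of 4 numbers: the shift along the tool's x, y, z in m, then the turn about the tool's z in degrees. In form: [[dx, dy, dz, turn], ...]. A call has 1 to 5 rows; each row is the pose to reach, as a shift and turn from the pose measured when the call began, along the tool's axes at that moment; what a row does not reach only later rows make up. A row lasts 1/8 s, in which the tool goes at most 62.5 mm and 10.7 degrees, less where a joint would pass 70% of its speed; a pose out of reach is approached as far as the arm can. A call with a gripper value outside its range is refused whole. OPENING is the closure, from 0 (fully open) to 1 (shut), set as the call begins (- or left out, the last holds). The fingers move at their own pace and stop on an object; FORCE is the grip in N (left out, the last holds). Time passes only in rows, so rows that repeat a pose let the fingers close. It gives the time, the measured TCP pose, the force and the opening at its end, in the units of the state.
- read_state(): the state, without advancing time (a new reading comes with each control period).
- cams.camera(name): name is "side" or "top"; returns the picture (420x560x3 uint8, red, green, blue); there is no depth.
- cams.get_calibration(name): a dict with "vertical_fov" (degrees; the focal length in pixels is half the picture's height over the tangent of half this angle, whatever the lens; pixels are square), "cx", "cy" (the principal point, pixels), "dist_coeffs" ([k1, k2, p1, p2, k3] as OpenCV has them; the pictures are not rectified), "R" (3x3) and "t" (3): a world point X has camera coordinates R X + t. Camera axes: x right, y down, z forward; pixel columns grow to the right and rows downward; lengths in mm; the calibration is good to about 2 mm. A picture is of the moment at which its call begins. get_calibration takes no time and is no camera call.
- manip.sign_off(): hands the job in, once; it reports no verdict.
The state is a dict: "clock": time; "joints": joint angles; "qd": joint speeds; "effort": joint torques, N m; "eef_pos": TCP position; "eef_rot": TCP orientation; "wrist_force": force on the tool from outside, world axes, zero at the start; "moment": the same for the moment, N m; "finger_gap": finger opening in mm.
Only numpy, scipy, OpenCV 4.12 (cv2) and the standard library are available. Lean on these libraries where they do the work, as an engineer would, in place of code of your own. Each camera call takes 0.05 s, during which the arm holds its last target. There are 200 camera calls.

## Working session

There is one attempt and no reset: what is moved stays moved. The work goes in short steps, Python scripts to look and compute and a shell command to move; the robot and the scene stay as the last step left them, time stands still between calls to the robot, and variables do not carry over. Pictures are saved under pics/ and viewed, about 8 in all and at most 12, crops included, and the job is handed in when it is done.

```bash
ls; mkdir -p pics; cat > h.py <<'E'
import numpy as np, cv2
from cell import read_state, cams, manip
def cal(n):
    c=cams.get_calibration(n); f=210/np.tan(np.radians(c["vertical_fov"])/2)
    K=np.array([[f,0,c["cx"]],[0,f,c["cy"]],[0,0,1]]); return K,np.array(c["dist_coeffs"],float),np.array(c["R"]),np.array(c["t"],float)
def ray(n,px):
    K,d,R,t=cal(n); u=cv2.undistortPoints(np.array(px,float).reshape(-1,1,2),K,d).reshape(-1,2)
    D=np.c_[u,np.ones(len(u))]@R; return -R.T@t, D/np.linalg.norm(D,axis=1)[:,None]
def plane(n,px,p0,nrm):
    o,D=ray(n,px); nrm=np.array(nrm,float); return o+D*(((np.array(p0)-o)@nrm)/(D@nrm))[:,None]
def tri(pa,pb):
    (o1,d1),(o2,d2)=ray("top",[pa]),ray("side",[pb]); A=np.c_[d1[0],-d2[0]]; s=np.linalg.lstsq(A,o2-o1,rcond=None)[0]
    a,b=o1+s[0]*d1[0],o2+s[1]*d2[0]; return (a+b)/2,np.linalg.norm(a-b)
def proj(n,X):
    K,d,R,t=cal(n); return cv2.projectPoints(np.array(X,float).reshape(-1,1,3),cv2.Rodrigues(R)[0],t,K,d)[0].reshape(-1,2)
def snap(n,f):
    im=cams.camera(n)[:,:,::-1].copy(); cv2.imwrite(f,im); return im
E
python3 - <<'E'
from h import *
print(read_state())
for n in("top","side"):
    snap(n,f"pics/{n}0.png"); K,d,R,t=cal(n); print(n,K[0,0],(-R.T@t).round(),R.round(2).tolist(),d)
E
```

```text
pics
{'clock': 0.0, 'joints': array([-1.37358829e+00,  3.00442771e-01,  1.52155804e+00, -1.90158447e-05,
        1.32070396e+00, -6.66078058e-02]), 'qd': array([-0.00058416,  0.00128096,  0.00062507,  0.00044227,  0.00142621,
       -0.00028   ]), 'effort': array([-5.47925611e-04, -5.31816208e+01, -3.52740633e+01,  7.08180713e-02,
        2.44169187e-02, -1.19804149e-04]), 'eef_pos': array([ 143.36157032, -530.7329198 ,  212.91161321]), 'eef_rot': array([-3.14048178e+00, -5.56425978e-05,  2.63820526e-01]), 'wrist_force': array([-0.28486122, -0.36658624,  0.03571818]), 'moment': array([-0.02005924,  0.00349322,  0.00499013]), 'finger_gap': 93.84408478191676}
top 433.40741896002805 [434. 117. 952.] [[-0.02, -1.0, -0.01], [-0.99, 0.02, -0.14], [0.14, 0.01, -0.99]] [0.00233562 0.         0.         0.         0.        ]
side 414.44341859511775 [492. 716. 609.] [[-0.99, -0.14, 0.02], [-0.1, 0.64, -0.77], [0.09, -0.76, -0.64]] [-0.06233471  0.          0.          0.          0.        ]
```

View pics/top0.png

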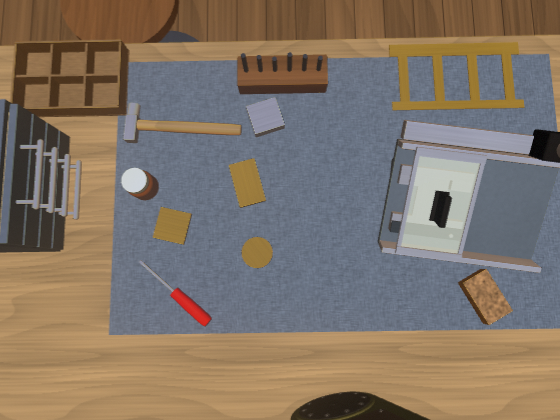

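View pics/side0.png

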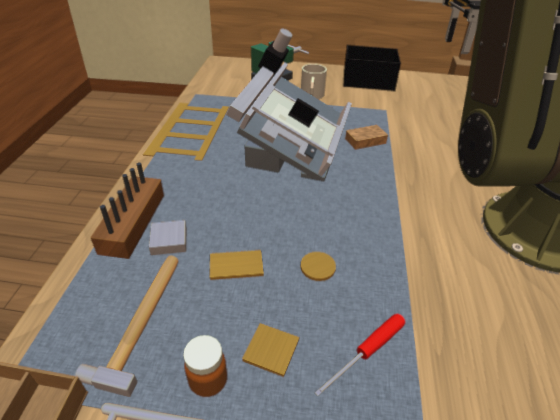

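```bash
python3 - <<'E'
from h import *
t=cv2.imread("pics/top0.png"); s=cv2.imread("pics/side0.png")
a=cv2.resize(t[115:275,370:560],None,fx=3.2,fy=3.2,interpolation=cv2.INTER_CUBIC)
cv2.imwrite("pics/c1.png",a)
b=cv2.resize(s[55:185,220:365],None,fx=4.5,fy=4.5,interpolation=cv2.INTER_CUBIC); cv2.imwrite("pics/c2.png",b)
h=cv2.cvtColor(t,cv2.COLOR_BGR2HSV); print(h[183,247],h[252,257],h[226,172],h[60,420])
m=cv2.inRange(h,(12,120,80),(28,255,255)); m[:140]=0;m[290:]=0;m[:,:140]=0;m[:,300:]=0
for c in cv2.findContours(m,0,1)[0]:
    if cv2.contourArea(c)<200: continue
    r=cv2.minAreaRect(c); P=plane("top",cv2.boxPoints(r),[0,0,9],[0,0,1]); C=P.mean(0)
    e=P[1]-P[0];g=P[2]-P[1]; L=e if np.linalg.norm(e)>np.linalg.norm(g) else g
    print(r[0],C.round(1),np.linalg.norm(e).round(1),np.linalg.norm(g).round(1),np.degrees(np.arctan2(L[1],L[0])))
E
```

```text
[ 20 153 157] [ 20 155 150] [ 20 154 152] [110  48 127]
(256.5, 252.0) [481.2 182.2   9. ] 63.3 64.9 179.30743282319742
(171.7058868408203, 225.17649841308594) [542.9 367.8   9. ] 70.2 70.3 -105.02014921821775
(246.6950225830078, 182.48135375976562) [635.7 202.9   9. ] 58.3 99.6 -165.8658168473383
```

View pics/c1.png

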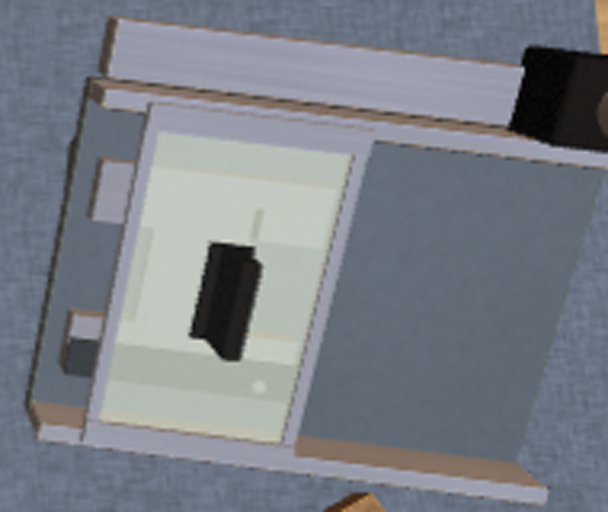

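View pics/c2.png

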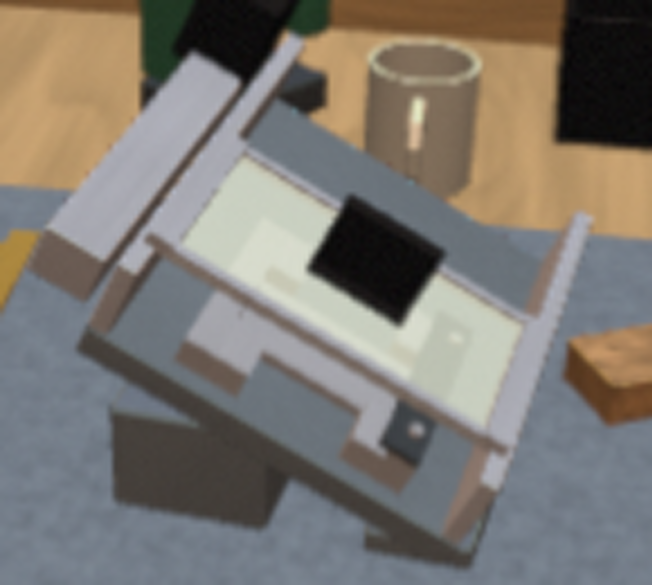

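```bash
python3 - <<'E'
from h import *
T=lambda p:(370+(p[0]+.5)/3.2-.5,115+(p[1]+.5)/3.2-.5); S=lambda p:(220+(p[0]+.5)/4.5-.5,55+(p[1]+.5)/4.5-.5)
pr={'++':((160,132),(183,245)),'+-':((353,153),(247,153)),'-+':((100,420),(487,423)),'--':((283,441),(523,320))}
P={}
for k,(a,b) in pr.items():
    P[k],e=tri(T(a),S(b)); print(k,P[k].round(1),e.round(1))
X=(P['++']+P['+-']-P['-+']-P['--'])/2;Y=(P['++']+P['-+']-P['+-']-P['--'])/2
print(np.linalg.norm(X),np.linalg.norm(Y),np.degrees(np.arctan2(X[2],np.hypot(*X[:2]))),np.degrees(np.arctan2(X[1],X[0])),np.degrees(np.arctan2(-Y[0],Y[1])),Y[2])
C=sum(P.values())/4; psi=np.arctan2(-Y[0]+X[1]*.5,Y[1]+X[0]*.5)
print("C",C, np.degrees(psi))
c,s=np.cos(np.radians(25)),np.sin(np.radians(25))
R=np.array([[np.cos(psi),-np.sin(psi),0],[np.sin(psi),np.cos(psi),0],[0,0,1]])@np.array([[c,0,-s],[0,1,0],[s,0,c]])
for z in (41,46): print(z,(C-R[:,2]*z).round(1),"handle top",(C+R[:,2]*(86-z)).round(1))
for z in (41,46):
    o=C-R[:,2]*z
    for n in("top","side"): print(n,proj(n,[o+R@[x,y,86] for x in(-30,30) for y in(-6,6)]).round(1).tolist())
E
```

```text
++ [ 646.9 -136.2  157.9] 3.2
+- [ 630.9 -246.9  159.6] 4.7
-+ [ 483.1 -111.2   83.6] 3.1
-- [ 468.2 -224.2   82.4] 3.5
181.52152715259348 112.94056659911088 24.659433649788443 -8.303844607971167 -7.867416987454714 -0.18738030736808753
C [ 557.26856855 -179.62032275  120.87045848] -8.051622202829057
41 [ 574.4 -182.    83.7] handle top [ 538.4 -177.   161.7]
46 [ 576.5 -182.3   79.2] handle top [ 540.5 -177.3  157.1]
top [[446.0, 229.1], [439.5, 228.3], [453.2, 198.0], [446.5, 197.2]]
side [[319.5, 108.7], [318.5, 111.0], [297.7, 95.5], [296.5, 97.7]]
top [[445.2, 228.2], [438.7, 227.4], [452.3, 197.3], [445.7, 196.5]]
side [[318.5, 110.3], [317.4, 112.6], [296.8, 97.2], [295.5, 99.4]]
```

```bash
cat > to.py <<'E'
import sys; from h import *; from scipy.spatial.transform import Rotation as Ro
s=read_state(); x=list(map(float,sys.argv[1:5])); R=Ro.from_euler("xyz",s["eef_rot"]).as_matrix()
d=R.T@(np.array(x[:3])-s["eef_pos"])/1000; print("row",d.round(4).tolist(),round(np.degrees(s["eef_rot"][2])-x[3],1))
print(s["clock"],s["eef_pos"].round(1),np.degrees(s["eef_rot"]).round(1),s["wrist_force"].round(1),s["finger_gap"])
E
python3 to.py 548 -178.5 215 -8.05
```

```text
row [0.4825, -0.2345, -0.0018] 23.2
0.1 [ 143.4 -530.8  213. ] [-179.9   -0.    15.1] [ 0.3  0.5 -0.8] 93.66275324754335
```

```bash
python3 -m handwheel '[[0.06,-0.03,0,8],[0.12,-0.06,0,16],[0.18,-0.09,0,23],[0.235,-0.115,0,23.2],[0.29,-0.14,0,23.2]]' 0.5; python3 to.py 548 -178.5 215 -8.05
```

```text
clock: 0.72
eef_pos: [380.6, -324.5, 213.1]
eef_rot: [-3.141, 0.0, -0.141]
wrist_force: [0.1, -1.1, -0.9]
finger_gap: 48.6
row [0.1452, -0.1682, -0.0018] -0.0
0.725 [ 380.6 -324.5  213.1] [-179.9    0.    -8.1] [ 0.1 -1.1 -0.9] 48.63373831352341
```

```bash
python3 -m handwheel '[[0.036,-0.042,0,0],[0.073,-0.084,0,0],[0.109,-0.126,0,0],[0.145,-0.168,0,0],[0.145,-0.168,0,0]]'; python3 -m handwheel '[[0,0,0,0],[0,0,0,0]]'; python3 to.py 548 -178.5 145 -8.05;  python3 -c "
from h import *
s=snap('side','pics/s1.png');t=snap('top','pics/t1.png')
a=cv2.resize(s[20:200,200:380],(540,540));cv2.imwrite('pics/c3.png',a)"
```

```text
clock: 1.35
eef_pos: [549.4, -176.1, 212.3]
eef_rot: [-3.14, 0.001, -0.138]
wrist_force: [-0.2, -0.0, -0.2]
finger_gap: 47.0
clock: 1.6
eef_pos: [548.8, -176.8, 212.2]
eef_rot: [-3.14, 0.002, -0.139]
wrist_force: [1.2, -0.2, 0.2]
finger_gap: 46.8
row [-0.0004, 0.0019, 0.0672] 0.1
1.6 [ 548.8 -176.8  212.2] [-1.799e+02  1.000e-01 -7.900e+00] [ 1.2 -0.2  0.2] 46.82198362618513
```

View pics/c3.png

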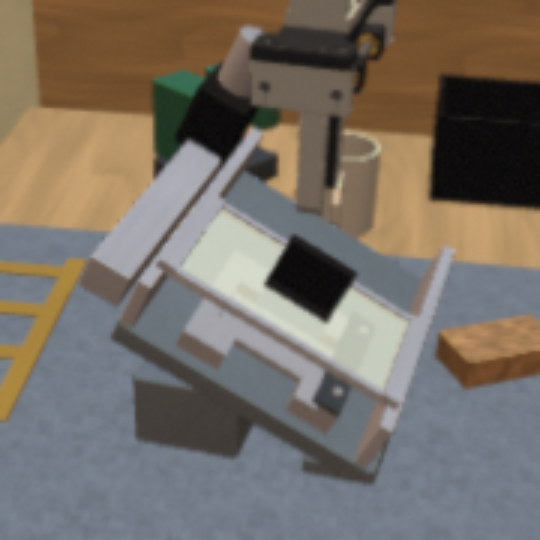

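```bash
python3 -m handwheel '[[0,0.002,0.03,0],[0,0.002,0.055,0],[0,0.002,0.067,0],[0,0.002,0.067,0],[0,0.002,0.067,0]]'; python3 -m handwheel '[[0,0,0,0],[0,0,0,0],[0,0,0,0],[0,0,0,0],[0,0,0,0]]' 1 20;  python3 to.py 548 -178.5 145 -8.05
```

```text
clock: 2.33
eef_pos: [548.9, -179.0, 146.6]
eef_rot: [-3.14, -0.0, -0.139]
wrist_force: [-0.5, -0.4, -0.1]
finger_gap: 46.9
clock: 2.95
eef_pos: [548.9, -179.0, 146.6]
eef_rot: [-3.14, -0.0, -0.139]
wrist_force: [-0.3, -0.1, 0.3]
finger_gap: 11.9
row [-0.001, -0.0004, 0.0016] 0.1
2.95 [ 548.9 -179.   146.6] [-179.9   -0.    -8. ] [-0.3 -0.1  0.3] 11.898724132229633
```

```bash
python3 -m handwheel '[[0,0.03,0,0],[0,0.06,0,0],[0,0.09,0,0],[0,0.12,0,0],[0,0.14,0,0]]'; python3 -m handwheel '[[0,0.006,0,0],[0,0.008,0,0],[0,0.008,0,0]]';  python3 to.py 527.8 -327.5 145 -8.05
```

```text
clock: 3.58
eef_pos: [528.6, -318.5, 146.6]
eef_rot: [-3.14, 0.001, -0.14]
wrist_force: [-6.4, 4.5, 5.6]
finger_gap: 11.9
clock: 3.95
eef_pos: [528.2, -321.4, 146.5]
eef_rot: [-3.131, 0.004, -0.137]
wrist_force: [-1.3, 33.8, 10.3]
finger_gap: 12.0
row [0.0005, 0.0062, 0.0014] 0.2
3.95 [ 528.2 -321.4  146.5] [-179.4    0.2   -7.9] [-1.3 33.8 10.3] 11.997532813781815
```

```bash
python3 -m handwheel '[[0,-0.001,0,0],[0,-0.001,0,0],[0,-0.001,-0.03,0],[0,-0.001,-0.06,0],[0,-0.001,-0.12,0]]' 0 ; python3 to.py 620 170 215 14.1
```

```text
clock: 4.58
eef_pos: [527.8, -321.8, 265.7]
eef_rot: [-3.13, 0.008, -0.138]
wrist_force: [0.4, -0.1, 0.3]
finger_gap: 59.0
row [0.024, -0.4991, 0.0566] -22.0
4.575 [ 527.8 -321.8  265.7] [-179.3    0.4   -7.9] [ 0.4 -0.1  0.3] 59.00301660350205
```

```bash
python3 -m handwheel '[[0.003,-0.06,0,-5],[0.006,-0.12,0,-10],[0.009,-0.18,0,-15],[0.012,-0.24,0.02,-20],[0.015,-0.30,0.03,-22]]'; python3 to.py 630 200 150 14.1
```

```text
clock: 5.2
eef_pos: [583.8, -25.0, 238.5]
eef_rot: [-3.128, 0.003, 0.247]
wrist_force: [-0.3, -0.8, 0.3]
finger_gap: 94.2
row [0.1001, -0.2057, 0.091] 0.0
5.2 [583.8 -25.  238.5] [-179.2    0.2   14.1] [-0.3 -0.8  0.3] 94.15777851406138
```

```bash
python3 -m handwheel '[[0.025,-0.05,0.02,0],[0.05,-0.1,0.05,0],[0.08,-0.15,0.08,0],[0.1,-0.2,0.1,0],[0.1,-0.2,0.1,0]]'; python3 -m handwheel '[[0.0,0,0,0],[0,0,0,0]]';python3 to.py 653.2 207.3 80 14.1; python3 -c "
from h import *
s=snap('side','pics/s2.png');t=snap('top','pics/t2.png')
a=cv2.resize(s[60:190,220:365],None,fx=4,fy=4,interpolation=2);b=cv2.resize(t[110:280,375:475],None,fx=3.05,fy=3.05,interpolation=2)[:520];
cv2.imwrite('pics/c4s.png',a);cv2.imwrite('pics/c4t.png',cv2.resize(t[120:270,375:535],None,fx=4,fy=4,interpolation=2))"
```

```text
clock: 5.82
eef_pos: [630.4, 197.5, 138.3]
eef_rot: [-3.128, 0.006, 0.251]
wrist_force: [0.4, -0.1, 0.4]
finger_gap: 93.8
clock: 6.08
eef_pos: [630.8, 196.4, 138.8]
eef_rot: [-3.128, 0.006, 0.249]
wrist_force: [-0.0, 0.2, -0.5]
finger_gap: 93.8
row [0.0248, -0.0043, 0.0587] 0.2
6.075 [630.8 196.4 138.8] [-179.2    0.3   14.3] [-0.   0.2 -0.5] 93.78423560788221
```

View pics/c4t.png

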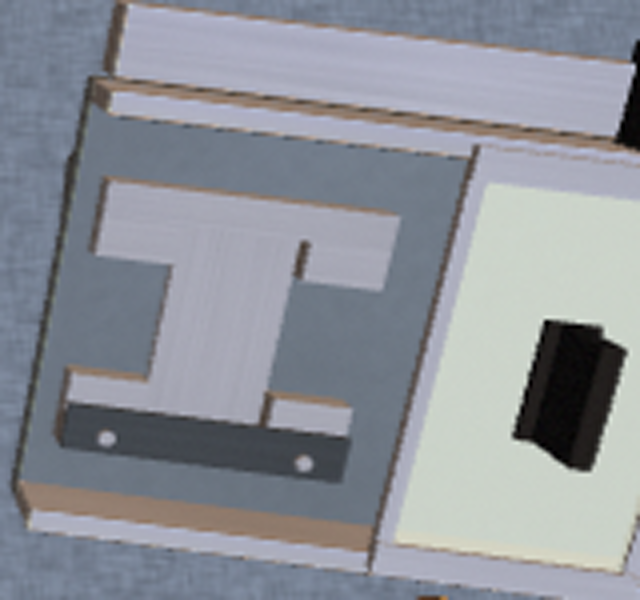

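View pics/c4s.png

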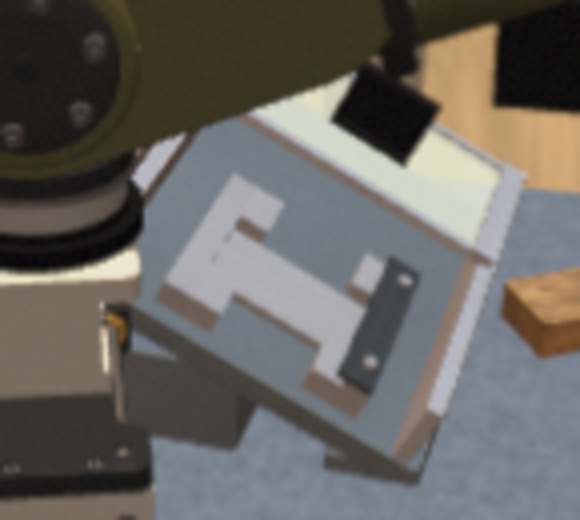

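```bash
cat >> h.py <<'E'
psi=np.radians(-8.05); c_,s_=np.cos(np.radians(25)),np.sin(np.radians(25))
RB=np.array([[np.cos(psi),-np.sin(psi),0],[np.sin(psi),np.cos(psi),0],[0,0,1]])@np.array([[c_,0,-s_],[0,1,0],[s_,0,c_]])
OB=np.array([576.5,-182.5,79.])
E
python3 - <<'E'
from h import *
T=lambda p:(375+(p[0]+.5)/4-.5,120+(p[1]+.5)/4-.5); S=lambda p:(220+(p[0]+.5)/4-.5,60+(p[1]+.5)/4-.5)
# handle grip ref: bed y=0
print("fin y_bed",(RB.T@(np.array([548.9,-179.0,146.6])-OB)).round(1))
print("open fin",(RB.T@(np.array([528.2,-321.4,146.6])-OB)).round(1))
for k,a,b in [("lip+y",(68,402),(340,375)),("lip-y",(352,438),(388,256)),("out+y",(60,445),(372,393)),("out-y",(342,482),(420,270))]:
    P,e=tri(T(a),S(b)); print(k,(RB.T@(P-OB)).round(1),e.round(1))
def bp(px,z,n,f): return (RB.T@(plane(n,[f(px)],OB+RB[:,2]*z,RB[:,2])[0]-OB)).round(1)
for nm,p,z in [("lip+y",(68,402),18),("lip-y",(352,438),18),("UL up plate",(105,180),10),("UR",(400,216),10),("UL gap corner",(170,265),10),("UR low",(385,290),10),("UR gapcorner",(290,283),10),("LL gap",(148,380),10),("LL out",(68,368),10),("rail top in L",(110,115),38),("low rail inner",(28,515),38),("LR",(268,394),10),("LRo",(352,405),10)]: print(nm,bp(p,z,"top",T))
for nm,p,z in [("lip+y",(340,375),18),("lip-y",(388,256),18),("up +y out corner",(210,328),10),("up +y gap corner",(232,295),10),("up-y out",(237,173),10)]: print("S",nm,bp(p,z,"side",S))
E
```

```text
fin y_bed [ 3.4 -0.4 73. ]
open fin [   2.9 -144.3   73.3]
lip+y [-49.5  78.   16.6] 3.8
lip-y [-48.4 -65.3  17.7] 1.2
out+y [-71.7  78.2  17.6] 2.3
out-y [-70.8 -64.   21.8] 0.9
lip+y [-47.1  78.7  18. ]
lip-y [-47.7 -65.1  18. ]
UL up plate [66.2 79.5 10. ]
UR [ 65.7 -65.3  10. ]
UL gap corner [27.8 39.9 10. ]
UR low [ 28.1 -66.8  10. ]
UR gapcorner [ 25.9 -20.2  10. ]
LL gap [-32.7  39.1  10. ]
LL out [-31.5  80.1  10. ]
rail top in L [101.5  89.4  38. ]
low rail inner [-102.9   92.4   38. ]
LR [-32.4 -21.8  10. ]
LRo [-32.8 -64.3  10. ]
S lip+y [-51.2  79.   18. ]
S lip-y [-49.  -65.1  18. ]
S up +y out corner [28.  93.4 10. ]
S up +y gap corner [26.3 53.  10. ]
S up-y out [ 62.4 -70.5  10. ]
```

```bash
sed -i 's/^OB=.*/OB=np.array([577.35,-176.5,79.])/' h.py; python3 -m handwheel '[[0.012,-0.002,0.04,-0.1],[0.0248,-0.0043,0.07,0.2],[0.0248,-0.0043,0.1,0.2],[0.0248,-0.0043,0.118,0.2],[0.0248,-0.0043,0.118,0.2]]' 0.1; python3 -m handwheel '[[0,0,0,0],[0,0,0,0]]'; python3 to.py 653.2 207.3 9.5 14.1
```

```text
clock: 6.8
eef_pos: [652.4, 207.6, 20.3]
eef_rot: [-3.128, 0.007, 0.245]
wrist_force: [0.2, 1.2, 0.3]
finger_gap: 84.3
clock: 7.05
eef_pos: [653.0, 207.6, 21.6]
eef_rot: [-3.128, 0.005, 0.245]
wrist_force: [-0.7, 0.1, 0.3]
finger_gap: 84.7
row [0.0002, 0.0005, 0.0121] -0.1
7.05 [653.  207.6  21.6] [-179.2    0.3   14. ] [-0.7  0.1  0.3] 84.73348124742421
```

```bash
python3 -m handwheel '[[0,0,0.006,0],[0,0,0.0115,0],[0,0,0.0115,0],[0,0,0.0115,0]]'; python3 -m handwheel '[[0,0,0,0],[0,0,0,0],[0,0,0,0],[0,0,0,0],[0,0,0,0]]' 1 8; python3 to.py 653.2 207.3 9.5 14.1
```

```text
clock: 7.55
eef_pos: [652.9, 207.8, 10.1]
eef_rot: [-3.128, 0.005, 0.245]
wrist_force: [-0.5, -0.0, 1.3]
finger_gap: 84.4
clock: 8.18
eef_pos: [653.0, 207.7, 10.2]
eef_rot: [-3.128, 0.005, 0.245]
wrist_force: [1.2, -1.6, 0.2]
finger_gap: 59.9
row [0.0001, 0.0005, 0.0007] -0.1
8.175 [653.  207.7  10.2] [-179.2    0.3   14. ] [ 1.2 -1.6  0.2] 59.9334013515546
```

```bash
python3 -m handwheel '[[-0.001,0,-0.012,0],[-0.004,0,-0.023,0],[-0.009,0,-0.034,0],[-0.016,0,-0.044,0],[-0.016,0,-0.044,0]]' 1 5; python3 -m handwheel '[[0,0,0,0],[0,0,0,0]]' 1 5; python3 to.py 653.2 207.3 9.5 14.1;  python3 -c "
from h import *
s=snap('side','pics/s3.png')
cv2.imwrite('pics/c5.png',cv2.resize(s[180:320,150:350],None,fx=3,fy=3,interpolation=2))"
```

```text
clock: 8.8
eef_pos: [637.9, 203.4, 55.6]
eef_rot: [-3.128, 0.003, 0.245]
wrist_force: [2.0, 0.5, -0.4]
finger_gap: 59.7
clock: 9.05
eef_pos: [638.0, 203.4, 55.5]
eef_rot: [-3.128, 0.003, 0.245]
wrist_force: [1.0, 0.4, -1.1]
finger_gap: 60.0
row [0.0158, 0.0005, 0.046] -0.1
9.05 [638.  203.4  55.5] [-179.2    0.2   14. ] [ 1.   0.4 -1.1] 59.98289785902182
```

View pics/c5.png

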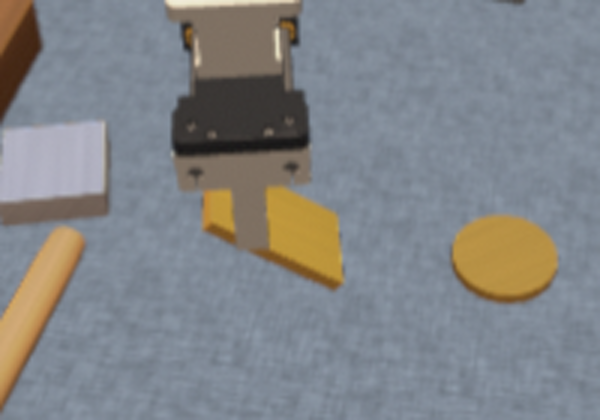

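```bash
python3 -m handwheel '[[0,0,0,0],[0,0,0,0],[0,0,-0.05,0],[0,0,-0.11,0],[0,0,-0.165,0]]' 1 45; cat > tgt.py <<'E'
import sys; from h import *
x,y,z,a=map(float,sys.argv[1:5]); a=np.radians(a); N=OB+RB[:,0]*-2.5
P=N+RB@[x,y,z]; u=np.array([np.cos(psi),np.sin(psi),0])
off=u*(-68*np.cos(a)+5*np.sin(a))+np.array([0,0,-68*np.sin(a)-5*np.cos(a)-5.2])
print("TCP",(P-off).round(1))
E
python3 tgt.py -25 0 40 43; python3 tgt.py -25 0 2 43;python3 tgt.py -48 0 1 43
```

```text
clock: 9.72
eef_pos: [638.7, 201.2, 222.0]
eef_rot: [-3.128, 0.004, 0.245]
wrist_force: [-0.0, 0.5, -4.2]
finger_gap: 59.1
TCP [ 581.8 -177.1  158.9]
TCP [ 597.7 -179.4  124.4]
TCP [ 577.5 -176.5  113.8]
```

```bash
python3 to.py 582 -177 220 -8.05
```

```text
row [-0.1467, 0.3532, -0.0023] 22.1
9.725 [638.7 201.2 222. ] [-179.2    0.2   14. ] [-0.   0.5 -4.2] 59.081710681214155
```

```bash
python3 -m handwheel '[[-0.016,0.04,0,4],[-0.035,0.085,0,8],[-0.055,0.135,0,13],[-0.075,0.18,0,18],[-0.095,0.23,0,22.1]]'; python3 to.py 582 -177 220 -8.05
```

```text
clock: 10.35
eef_pos: [601.5, -46.3, 218.7]
eef_rot: [-3.13, 0.01, -0.143]
wrist_force: [1.3, -0.5, -5.2]
finger_gap: 58.8
row [-0.0007, 0.1321, -0.0028] -0.1
10.35 [601.5 -46.3 218.7] [-179.4    0.6   -8.2] [ 1.3 -0.5 -5.2] 58.83533336234175
```

```bash
python3 -m handwheel '[[0,0.04,0,0],[0,0.08,0,0],[0,0.11,0.01,0],[-0.0007,0.132,0.02,0],[-0.0007,0.132,0.03,0]]'; python3 -m handwheel '[[0,0,0,0],[0,0,0,0]]'; python3 to.py 582 -177 158.9 -8.05;  python3 -c "
from h import *
s=snap('side','pics/s4.png');t=snap('top','pics/t4.png')
a=cv2.resize(s[30:180,240:360],(480,600),interpolation=2); b=cv2.resize(t[150:270,370:450],(400,600),interpolation=2)
cv2.imwrite('pics/c6.png',cv2.resize(np.hstack([a,b]),(792,540)))"
```

```text
clock: 10.98
eef_pos: [581.3, -177.4, 186.2]
eef_rot: [-3.13, 0.011, -0.144]
wrist_force: [-0.0, 0.5, -5.2]
finger_gap: 58.9
clock: 11.22
eef_pos: [581.5, -176.6, 186.3]
eef_rot: [-3.13, 0.011, -0.143]
wrist_force: [0.0, -0.5, -5.8]
finger_gap: 58.7
row [0.0008, 0.0006, 0.0274] -0.2
11.225 [ 581.5 -176.6  186.3] [-179.3    0.6   -8.2] [ 0.  -0.5 -5.8] 58.65101828519302
```

View pics/c6.png

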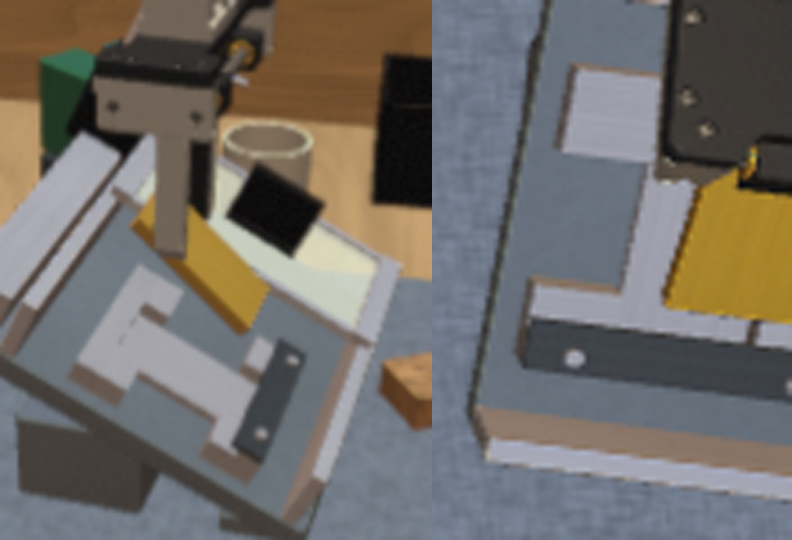

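```bash
python3 - <<'E'
from h import *
for n,f,(x0,y0,x1,y1) in (("top","pics/t4.png",(400,170,480,240)),("side","pics/s4.png",(265,70,330,130))):
    h=cv2.cvtColor(cv2.imread(f),cv2.COLOR_BGR2HSV)[y0:y1,x0:x1]
    m=cv2.inRange(cv2.resize(h,None,fx=4,fy=4,interpolation=1),(14,130,60),(28,255,255))
    c=max(cv2.findContours(m,0,1)[0],key=cv2.contourArea); p=cv2.approxPolyDP(c,5,True)[:,0]
    print(n,[((q[0]+.5)/4-.5+x0,(q[1]+.5)/4-.5+y0) for q in p])
E
```

```text
top [(np.float64(440.875), np.float64(184.375)), (np.float64(428.375), np.float64(191.875)), (np.float64(421.625), np.float64(217.125)), (np.float64(452.125), np.float64(221.375)), (np.float64(464.625), np.float64(190.625)), (np.float64(456.125), np.float64(189.625)), (np.float64(450.875), np.float64(192.875)), (np.float64(437.875), np.float64(191.625)), (np.float64(437.375), np.float64(189.625)), (np.float64(441.125), np.float64(187.625))]
side [(np.float64(292.375), np.float64(86.875)), (np.float64(291.375), np.float64(101.125)), (np.float64(286.125), np.float64(102.125)), (np.float64(306.625), np.float64(121.625)), (np.float64(313.875), np.float64(109.125))]
```

```bash
python3 - <<'E'
from h import *
s=read_state(); tcp=s["eef_pos"]; N=OB+RB[:,0]*-2.5; u=np.array([np.cos(psi),np.sin(psi),0]); v=RB[:,1]
M,e=tri((452.1,221.4),(313.9,109.1)); M2,e2=tri((421.6,217.1),(307,119.5)); print(e,e2)
for m in(M,M2): d=m-tcp; print("rel tcp u,v,z",(d@u).round(1),(d@v).round(1),d[2].round(1)," nest",(RB.T@(m-N)).round(1))
for a in (38,40,43,45): 
    r=np.radians(a); print(a,-68*np.cos(r)-5*np.sin(r),-68*np.sin(r)+5*np.cos(r)-5.2)
    up=tcp+u*(-68*np.cos(r)-5*np.sin(r))+[0,0,-68*np.sin(r)+5*np.cos(r)-5.2]
    print(proj("side",[up-v*30,up+v*30]).round(1).tolist(),proj("top",[up-v*30,up+v*30]).round(1).tolist())
E
```

```text
1.5647200763022346 1.386331910675474
rel tcp u,v,z -53.3 -26.4 -48.3  nest [-16.9 -26.   74.5]
rel tcp u,v,z -50.9 31.5 -47.0  nest [-14.2  31.8  74.6]
38 -56.66303862188538 -43.12492655411116
[[315.4, 106.7], [310.0, 118.2]] [[455.0, 223.5], [422.8, 219.6]]
40 -55.3049601805232 -45.07933524308979
[[314.8, 107.3], [309.3, 118.8]] [[454.6, 222.9], [422.5, 219.0]]
43 -53.14204351041608 -47.91911997615405
[[313.8, 108.2], [308.4, 119.8]] [[454.1, 221.9], [422.1, 218.1]]
45 -51.618795026617974 -49.747727214752494
[[313.2, 108.8], [307.7, 120.4]] [[453.8, 221.3], [421.9, 217.4]]
```

```bash
for q in "-22 -0.6 12" "-27 -0.6 2.5" "-40 -0.6 2" "-47 -0.6 1.5" "-53 -0.6 1.5"; do python3 tgt.py $q 44; done; python3 to.py 594.6 -179.6 136 -8.05
```

```text
TCP [ 595.3 -179.6  135.6]
TCP [ 594.7 -179.6  124.8]
TCP [ 583.3 -177.9  118.9]
TCP [ 577.2 -177.1  115.5]
TCP [ 571.8 -176.3  112.9]
row [0.0138, 0.0015, 0.0505] -0.2
11.325 [ 581.6 -176.8  186.6] [-179.3    0.6   -8.2] [ 0.8 -0.2 -4.7] 58.836713200385454
```

```bash
python3 -m handwheel '[[0.007,0.001,0.02,0],[0.0138,0.0015,0.035,0],[0.0138,0.0015,0.0505,0],[0.0138,0.0015,0.0505,0],[0.0138,0.0015,0.0505,0]]'; python3 to.py 594.7 -179.6 124.8 -8.05
```

```text
clock: 11.95
eef_pos: [594.8, -179.7, 136.4]
eef_rot: [-3.13, 0.009, -0.144]
wrist_force: [0.4, -0.3, -4.6]
finger_gap: 58.9
row [0.0, 0.0, 0.0116] -0.2
11.95 [ 594.8 -179.7  136.4] [-179.4    0.5   -8.2] [ 0.4 -0.3 -4.6] 58.88110652944609
```

Descend in small steps, watching the force.

```bash
python3 -m handwheel '[[0,0,0.004,0],[0,0,0.008,0],[0,0,0.008,0]]';python3 -m handwheel '[[0,0,0.002,0],[0,0,0.0035,0],[0,0,0.0035,0]]'; python3 to.py 583.3 -177.9 118.9 -8.05
```

```text
clock: 12.32
eef_pos: [594.6, -179.5, 128.1]
eef_rot: [-3.13, 0.01, -0.144]
wrist_force: [-0.5, -0.7, -4.6]
finger_gap: 58.7
clock: 12.7
eef_pos: [594.5, -179.5, 124.4]
eef_rot: [-3.13, 0.01, -0.144]
wrist_force: [0.5, -0.2, -4.6]
finger_gap: 59.0
row [-0.0113, 0.0001, 0.0057] -0.2
12.7 [ 594.5 -179.5  124.4] [-179.3    0.6   -8.2] [ 0.5 -0.2 -4.6] 58.965427185626474
```

```bash
python3 -m handwheel '[[0,0,0.001,0],[0,0,0.001,0]]'|grep -E 'pos|wrist';python3 -m handwheel '[[0,0,0.001,0],[0,0,0.001,0]]'|grep -E 'pos|wrist';python3 -m handwheel '[[0,0,0.001,0],[0,0,0.001,0]]'|grep -E 'pos|wrist'
```

```text
eef_pos: [594.4, -179.5, 123.4]
wrist_force: [-0.0, -0.3, -5.7]
eef_pos: [594.4, -179.5, 122.3]
wrist_force: [-0.2, 1.0, -5.6]
eef_pos: [594.4, -179.5, 121.3]
wrist_force: [-0.0, -0.4, -3.8]
```

```bash
python3 -m handwheel '[[0,0,0.001,0],[0,0,0.001,0]]'|grep -E 'pos|wrist';python3 -m handwheel '[[0,0,0.001,0],[0,0,0.001,0]]'|grep -E 'pos|wrist'
```

```text
eef_pos: [594.5, -179.5, 120.4]
wrist_force: [0.4, 0.0, -2.2]
eef_pos: [594.5, -179.5, 119.6]
wrist_force: [0.8, 0.0, -2.1]
```

```bash
python3 -m handwheel '[[0,0,-0.0025,0],[-0.0045,0,-0.0005,0],[-0.009,0,0.0017,0],[-0.0135,0,0.0038,0],[-0.0135,0,0.0038,0]]'|grep -E 'pos|wrist';for i in 1; do python3 -m handwheel '[[-0.0018,0,0.0008,0],[-0.0018,0,0.0008,0]]'|grep -E 'pos|wrist';python3 -m handwheel '[[-0.0018,0,0.0008,0],[-0.0018,0,0.0008,0]]'|grep -E 'pos|wrist'; done;python3 -c "
from h import *
s=snap('side','pics/s5.png')
a=cv2.resize(s[60:180,240:360],(600,600),interpolation=2)
cv2.imwrite('pics/c7.png',a)"
```

```text
eef_pos: [580.7, -177.4, 115.6]
wrist_force: [0.2, -0.8, -4.1]
eef_pos: [578.8, -177.1, 114.8]
wrist_force: [-0.1, 0.5, -5.0]
eef_pos: [577.7, -177.0, 114.7]
wrist_force: [5.5, -0.2, -0.9]
```

View pics/c7.png

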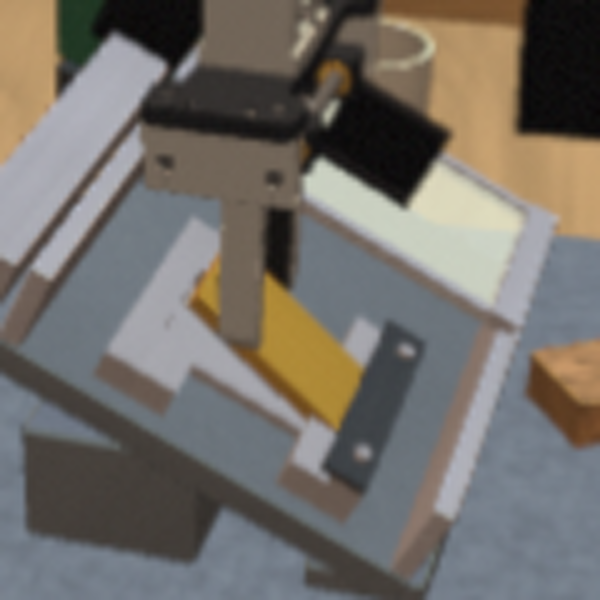

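```bash
python3 -m handwheel '[[0,0,0,0],[0.002,0,0.003,0],[0.004,0,0.0055,0],[0.006,0,0.0085,0],[0.008,0,0.0112,0]]' 1 4|grep -E 'pos|wrist|gap';python3 -m handwheel '[[0.0015,0,0.0025,0],[0.003,0,0.005,0],[0.003,0,0.005,0]]'|grep -E 'pos|wrist|gap';python3 -c "
from h import *
s=snap('side','pics/s6.png')
a=cv2.resize(s[60:180,240:360],(600,600),interpolation=2)
cv2.imwrite('pics/c8.png',a)"
```

```text
eef_pos: [585.4, -178.0, 102.8]
wrist_force: [-0.2, -1.0, -3.2]
finger_gap: 60.0
eef_pos: [588.6, -178.4, 98.1]
wrist_force: [-1.5, -0.3, 0.6]
finger_gap: 59.7
```

View pics/c8.png

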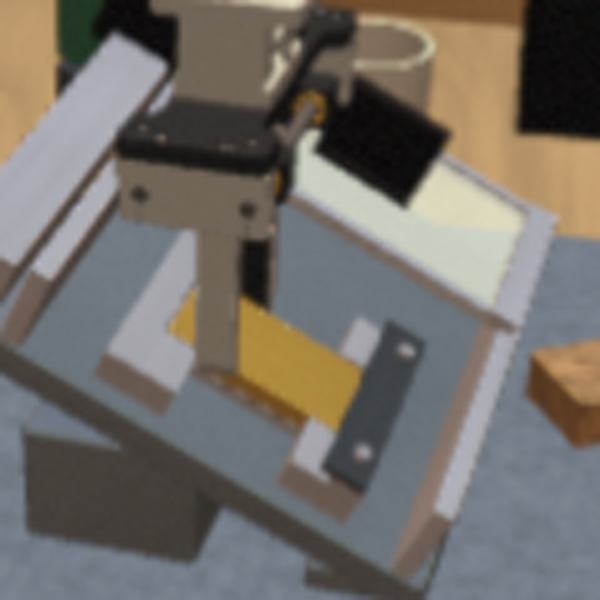

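```bash
python3 -m handwheel '[[0,0,0,0],[0,0,0,0],[0,0,0,0],[0,0,0,0]]' 0.1|grep -E 'pos|wrist|gap';python3 -m handwheel '[[0,0,-0.03,0],[0,0,-0.08,0],[0,0,-0.12,0],[0,0,-0.12,0]]'|grep -E 'pos|wrist|gap'; python3 to.py 527.8 -327.5 220 -8.05
```

```text
eef_pos: [588.5, -178.4, 98.1]
wrist_force: [-0.4, 1.7, -0.7]
finger_gap: 84.5
eef_pos: [590.5, -180.3, 221.6]
wrist_force: [0.3, -1.0, -0.3]
finger_gap: 84.7
row [-0.0409, 0.1547, 0.0002] -0.2
17.175 [ 590.5 -180.3  221.6] [-179.4    0.2   -8.2] [ 0.3 -1.  -0.3] 84.71243706815076
```

Move toward the open guard handle and inspect the seated blank on the way.

```bash
python3 -m handwheel '[[-0.012,0.045,0,0],[-0.025,0.09,0,0],[-0.035,0.13,0,0],[-0.041,0.148,0,0],[-0.041,0.148,0,0]]' 0.5|grep -E 'pos|wrist|gap'; python3 to.py 527.8 -321.5 146 -8.05; python3 - <<'E'
from h import *
s=snap('side','pics/s7.png');t=snap('top','pics/t7.png')
a=cv2.resize(s[80:170,260:350],(400,400),interpolation=2); b=cv2.resize(t[145:245,375:475],(400,400),interpolation=2)
cv2.imwrite('pics/c9.png',np.hstack([a,b]))
h=cv2.cvtColor(cv2.resize(t,None,fx=4,fy=4,interpolation=1),cv2.COLOR_BGR2HSV)
m=cv2.inRange(h,(14,110,60),(28,255,255)); m[:,:4*385]=0;m[:,4*475:]=0;m[:4*140]=0;m[4*255:]=0
c=max(cv2.findContours(m,0,1)[0],key=cv2.contourArea); bx=cv2.boxPoints(cv2.minAreaRect(c))/4-.375
N=OB+RB[:,0]*-2.5
print(((plane("top",bx,OB+RB[:,2]*10,RB[:,2])-N)@RB).round(1).tolist(), cv2.contourArea(c)/16)
E
```

```text
eef_pos: [528.3, -321.2, 219.5]
wrist_force: [-0.1, 0.0, 0.6]
finger_gap: 47.0
row [-0.0002, 0.0011, 0.0735] -0.3
17.8 [ 528.3 -321.2  219.5] [-179.4    0.2   -8.3] [-0.1  0.   0.6] 46.99369986758292
[[-46.5, 33.5, 10.0], [55.4, 32.6, 10.0], [49.5, -29.7, 10.0], [-52.5, -31.1, 10.0]] 1427.46875
```

View pics/c9.png

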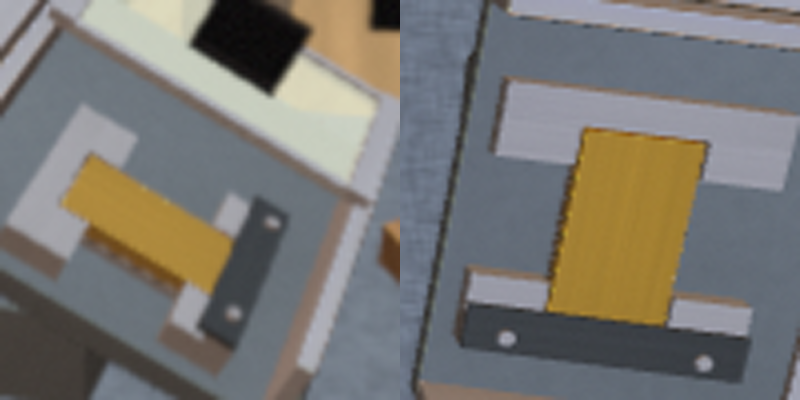

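```bash
python3 - <<'E'
from h import *
N=OB+RB[:,0]*-2.5; out={}
for n,f,(x0,y0,x1,y1) in (("top","pics/t7.png",(400,160,470,235)),("side","pics/s7.png",(262,95,325,150))):
    h=cv2.resize(cv2.imread(f)[y0:y1,x0:x1],None,fx=4,fy=4,interpolation=1); h=cv2.cvtColor(h,cv2.COLOR_BGR2HSV)
    m=cv2.inRange(h,(14,130,110),(28,255,255)); c=max(cv2.findContours(m,0,1)[0],key=cv2.contourArea)
    p=cv2.approxPolyDP(c,8,True)[:,0]; p=(p+.5)/4-.5+[x0,y0]
    print(n,p.tolist()); print(((plane(n,p,N+RB[:,2]*9,RB[:,2])-N)@RB).round(1).tolist())
    v=[N+RB@[x,y,z] for z in(10,20) for x,y in((50,30),(50,-30),(-45,-30),(-45,30))]; print(proj(n,v).round(1).tolist())
E
```

```text
top [[420.875, 176.875], [411.375, 222.125], [440.125, 225.625], [450.625, 180.875]]
[[49.0, 29.9, 9.0], [-46.3, 30.2, 9.0], [-46.3, -28.6, 9.0], [48.1, -29.2, 9.0]]
[[421.0, 176.5], [451.4, 180.1], [441.1, 225.3], [411.7, 221.7], [422.3, 177.5], [453.0, 181.2], [442.5, 226.8], [412.8, 223.2]]
side [[280.125, 115.125], [274.375, 124.875], [279.875, 129.125], [279.625, 132.625], [298.875, 143.875], [302.125, 142.125], [307.125, 144.875], [311.375, 133.875]]
[[45.9, -30.1, 9.0], [45.7, 21.2, 9.0], [29.1, 24.9, 9.0], [25.5, 38.4, 9.0], [-28.0, 37.8, 9.0], [-33.4, 24.1, 9.0], [-47.4, 23.2, 9.0], [-46.0, -29.8, 9.0]]
[[272.0, 125.4], [278.9, 114.0], [311.2, 133.3], [305.9, 145.5], [273.7, 122.3], [280.6, 111.0], [313.1, 130.5], [307.8, 142.6]]
```

```bash
python3 -m handwheel '[[0,0.001,0.03,0],[0,0.001,0.055,0],[0,0.001,0.073,0],[0,0.001,0.073,0],[0,0.001,0.073,0]]'|grep -E 'pos|wrist'; python3 -m handwheel '[[0,0,0,0],[0,0,0,0],[0,0,0,0],[0,0,0,0],[0,0,0,0]]' 1 20|grep -E 'pos|wrist|gap';  python3 -m handwheel '[[0,-0.025,0,0],[0,-0.055,0,0],[0,-0.085,0,0],[0,-0.115,0,0],[0,-0.138,0,0]]'|grep -E 'pos|wrist|gap'; python3 to.py 550 -173.5 146 -8.05
```

```text
eef_pos: [529.4, -320.0, 148.0]
wrist_force: [-1.2, 0.5, 0.9]
eef_pos: [529.4, -320.2, 148.1]
wrist_force: [-0.6, 0.0, 1.2]
finger_gap: 11.9
eef_pos: [549.4, -182.2, 148.2]
wrist_force: [11.6, -4.1, -16.8]
finger_gap: 11.7
row [-0.0007, -0.0086, 0.0023] -0.1
19.775 [ 549.4 -182.2  148.2] [-1.795e+02  1.000e-01 -8.100e+00] [ 11.6  -4.1 -16.8] 11.719688985158179
```

```bash
python3 -m handwheel '[[0,-0.004,0,0],[0,-0.007,0,0],[0,-0.009,0,0],[0,-0.009,0,0]]'|grep -E 'pos|wrist|gap'; python3 -m handwheel '[[0,-0.002,0,0],[0,-0.003,0,0],[0,-0.003,0,0]]'|grep -E 'pos|wrist|gap'
```

```text
eef_pos: [550.8, -173.3, 148.1]
wrist_force: [5.8, 0.2, -4.4]
finger_gap: 11.5
eef_pos: [550.9, -172.7, 148.1]
wrist_force: [2.3, -15.9, -6.1]
finger_gap: 11.6
```

```bash
python3 -m handwheel '[[0,0.0005,0,0],[0,0.0005,0,0],[0,0.0005,0,0],[0,0.0005,0,0]]' 0.5|grep -E 'pos|wrist|gap'; python3 -m handwheel '[[0,0.0005,-0.03,0],[0,0,-0.07,0],[0,0,-0.12,0],[0,0,-0.12,0]]'|grep -E 'pos|wrist|gap'; python3 -m handwheel '[[-0.03,-0.05,0,0],[-0.06,-0.1,0,0],[-0.1,-0.15,0,0],[-0.13,-0.2,0,0],[-0.13,-0.2,0,0]]'|grep -E 'pos|wrist'; python3 - <<'E'
from h import *
s=snap('side','pics/s8.png');t=snap('top','pics/t8.png')
b=cv2.resize(t[130:260,375:505],(390,390),interpolation=2); a=cv2.resize(s[60:190,230:360],(390,390),interpolation=2)
cv2.imwrite('pics/c10.png',np.hstack([a,b])); print(read_state()["clock"])
E
```

```text
eef_pos: [550.8, -173.0, 148.2]
wrist_force: [-0.5, 0.4, 0.8]
finger_gap: 46.0
eef_pos: [551.8, -174.0, 272.1]
wrist_force: [0.6, 0.4, 0.0]
finger_gap: 47.1
eef_pos: [450.4, 45.2, 272.1]
wrist_force: [-0.2, 0.5, 0.2]
22.375
```

```bash
python3 - <<'E'
from h import *
t=cv2.imread('pics/t8.png'); g=t.max(2)[170:250,415:475]
m=(g<45).astype(np.uint8); c=max(cv2.findContours(m,0,1)[0],key=cv2.contourArea); print("fin bbox now",cv2.boundingRect(c))
t0=cv2.imread('pics/top0.png').max(2)[170:250,415:475]; c0=max(cv2.findContours((t0<45).astype(np.uint8),0,1)[0],key=cv2.contourArea); print("fin at start",cv2.boundingRect(c0))
for y in(0,-6): print(y,proj("top",[OB+RB@[x,y+d,86] for x in(-30,30) for d in (-6,6)])[:,0].round(1)-415)
h=cv2.cvtColor(t,cv2.COLOR_BGR2HSV); mm=cv2.inRange(h,(12,120,80),(28,255,255)); 
for c in cv2.findContours(mm[:290,140:300][140:],0,1)[0]:
    if cv2.contourArea(c)>200: print("loose",np.add(cv2.minAreaRect(c)[0],(140,140)))
print(read_state()["wrist_force"],[h[r,430].tolist() for r in (185,200,215)])
E
```

```text
fin bbox now (12, 21, 21, 36)
fin at start (15, 21, 21, 36)
0 [27.  20.5 34.  27.4]
-6 [30.2 23.7 37.3 30.7]
loose [256.5 252. ]
loose [171.6764698  225.29412842]
[-0.00910682 -0.59697808  0.07412917] [[27, 44, 209], [26, 31, 58], [8, 28, 37]]
```

```bash
python3 -c "
from cell import manip
print(manip.sign_off())"
```

```text
the job is handed in; nothing more can be done
None
```

The oblong blank is loaded in the nest, the guard is shut, and the job is handed in at about 22.4 s of the 72 s allowed. The sign-off reports no verdict, so what follows rests on my own measurements.

**What I did:** I slid the guard open by its handle, about 144 mm to its stop. I gripped the blank 18 mm off centre and let it swing to about 44° by lifting it with its low end on the table. I then felt for the nest floor and the lower wall under the lip, let the blank down with a light grip and released it. Finally I pulled the guard back about 149 mm to its shut stop and cleared the arm.

**Last checks:**
- **Blank:** after release and before closing the guard, both views showed it flat in the nest with its lower edge under the lip. It was about 0.3 mm off centre across, and its upper end matched the seated depth to within the camera error of about 2 mm. I did not press it down or touch it to confirm.
- **Guard:** I felt the shut stop as about 16 N against the tool. The handle ended about 3 pixels (6 mm) further shut than at the start, so the guard had apparently begun about 6 mm open.
- **Other blanks:** the disc and the square had not moved.
- **Robot:** it was clear of everything, with no wrist force beyond noise.

**What did not go to plan:**
- **Last picture:** I had used up the 12 views, so I could not view the closed guard. That check is from pixel measurements only, and I did not re-measure the blank through the closed panel.
- **Rectangle fit:** the first rectangle fitted to the seated blank came out skewed, with its upper edge at about 52 mm. The corner fit I trusted gave 48–49 mm from above and about 46 mm in the side view.

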